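# Take a clamped check of a pressed bracket

### The job

Take a check of the bracket lying in the check nest: first raise the gauge readout's stiff-hinged screen by its lip to 60 degrees up from lying flat, and let it stay there. Then swing the toggle clamp over centre so that its rubber pad bears on the bracket for about a second, and throw the clamp fully back open again. The bracket stays in its nest, the screen stays at its angle, and the other things on the table are left where they are.

Things in the scene. Friction and masses are not known exactly. Their poses are not given: they have to be found in the camera images.
- readout: gauge readout: low grey case 170 x 200 x 55 mm (x, y, z) standing fixed on the table with black keypad on its top, covered by a hinged grey screen panel. Origin: middle of its front edge, on the table; x axis from there to its hinge edge, z up. It may stand left or right of the nest.
- screen (a joint): angle of the screen panel about its hinge, rad: 0 = lying flat on the case, grows as its front edge rises, up to 1.9. Stiff friction hinge: it stays where it is left (about 8 N at the lip to raise it).
- screen_hinge (a point): point on the hinge line, mid-width, 170 mm behind the case's front edge and 60 mm above the table. Its axes turn with the screen panel: x from the front edge to the hinge, y along the hinge, z out of the panel's back (up when flat). The panel is 178 mm long (towards -x), 200 mm wide and spans z 2 to 16 mm.
- screen_lip (a point): grip point on the black lip at the screen's front edge, mid-width and mid-thickness, 26 mm out from its root. The lip is a plate 90 mm wide (y), 42 mm long, 10 mm thick, sloping up 30 degrees from the panel: it runs along (-0.866, 0, 0.5) of this point's axes (those of screen_hinge). From screen_hinge its root lies at (-178, 0, 8) mm, this point at (-200.5, 0, 21) mm.
- nest: check nest: dark steel base plate 130 x 240 x 15 mm (x, y, z) fixed on the table. Origin: centre of its underside, z up. On it the bracket between 10 mm high fences, centred at (0, -35) mm; an aluminium probe block 70 mm high at the -y end; the toggle clamp at y = +55 mm, its arm pointing to -y when shut.
- clamp (a joint): angle of the toggle clamp, rad: about 1.4 = fully open, at its back stop (arm standing up, handle leaning out to +y of the nest), 0 = arm level with its pad bearing on the bracket. It goes over centre by its weight: beyond about 0.7 it falls open, below that it falls shut (about 2 N at the handle).
- clamp_pivot (a point): clamp's pivot, 55 mm to +y of the nest's centre and 65 mm above the table. Its axes turn with the clamp; the hinge runs along its x; at clamp angle 0 they are parallel to the nest's axes.
- clamp_grip (a point): grip point of the clamp's black round handle, 100 mm from the pivot along the handle; the handle grip is 20 mm thick, from 60 to 128 mm from the pivot. Seen along the hinge the handle stands 75 degrees from the arm: at (0, -25.9, 96.6) mm in the axes of clamp_pivot. So it is about 25 degrees above level when open and nearly upright when shut.
- clamp_pad (a point): centre of the underside of the clamp's rubber pad, 18 mm across, at (0, -85, -44) mm in the axes of clamp_pivot.
- bracket: aluminium L-bracket in the nest: foot 70 x 60 x 6 mm (x, y, z), with an upright flange 36 mm high and 6 mm thick along its -y edge. Origin: centre of the foot's underside, z up, resting 15 mm above the table on the base plate.
- spare_bracket: bystander: a second aluminium L-bracket like the one in the nest, lying on the bare table behind
- spanner: bystander: steel spanner 160 mm long lying on the table
- screwdriver: bystander: screwdriver 180 mm long with a wooden handle lying on the table
- punch_holder: bystander: stepped steel turning, 56 mm across the foot, 34 mm across the neck, 60 mm high, standing between or near the readout and the nest
- water_bottle: bystander: clear water bottle, 64 mm across, 200 mm high
- sleeve: bystander: blue painted cylinder 60 mm across, 90 mm high
- plug_gauge: bystander: steel pin 18 mm thick, 70 mm long, lying on the nest's base plate beside the clamp
There are look-alikes about, which are no part of the job. Leave any brown look-alike of the bracket alone.

How it is judged:
By the outcome, as a careful person would: the job done as asked, in the order asked, and still so for the second after the job is handed in, with the robot touching nothing.
It also fails if it takes over 61 s, if anything falls off the work surface, if the arm or the gripper's body presses on something with over 40 N, if the wrist force passes 120 N, or if a joint passes its speed limit or range.

### The arm

A 6-joint arm with a two-finger parallel gripper is mounted at the origin on the work surface. World frame = base frame: x ahead of the robot, y to its left, z up, the work surface at z = 0. Lengths are in m, angles in rad, forces in N, time in s.
With the tool pointing down it reaches from about 0.3 to 0.875 m from the base axis. Payload 4.2 kg.
Tool frame: the origin (TCP) lies at the very end of the fingers, on their centre line; the grasp point (between the pads) lies 19 mm behind it; z points along the fingers, y is the line along which they close (so a half turn about z gives the same grasp; the last joint's range is limited). The gripper opens to 85 mm and grips with 20 to 120 N. Pads are 22 mm wide; open, the fingers measure 114 mm over their backs; the gripper's body (76 mm by 85 mm) begins 54 mm behind the grasp point. The pads swing forward as they close: fully open they stand 13 mm farther back than shut.
Start: joints at [1.194, 0.32, 1.565, -0, 1.257, -0.02], TCP at [0.201, 0.539, 0.231] pointing down, gripper open.
Joint ranges: [-3.11, 3.11], [-0.84, 2.01], [0.21, 2.61], [-1.34, 4.49], [0.05, 2.63], [-2.56, 2.56]. Speed limits (rad/s): [2.57, 2.57, 3.14, 3.14, 3.14, 3.14].

### API

Orientations are given as a unit quaternion [w, x, y, z].
In Python, from rig import robot gives the robot as it stands. The module is installed in compiled form; this text tells all that it offers.
- The arm moves only by the tool jog_arm, never from a script. Its argument "plan" is a list of rows, each a list of 2 entries, a list of its own where there are three numbers: the shift along the tool's x, y, z in mm, then the turn, a rotation vector about the tool's x, y, z in rad. In form: [[[x, y, z], [rx, ry, rz]], ...]. A call has 1 to 20 rows; each row is the pose to reach, as a shift and turn from the pose commanded when the call began, along the tool's axes at that moment; what a row does not reach only later rows make up. A row lasts 1/8 s, in which the tool goes at most 62.5 mm and 10.7 degrees, less where a joint would pass 70% of its speed; a pose out of reach is approached as far as the arm can. A call with a gripper value outside its range is refused whole. "hand" is the finger opening in mm, from 0 to 85.4, set as the call begins (left out, the last holds). The fingers move at their own pace and stop on an object; the grip force is fixed at half the most. Time passes only in rows, so rows that repeat a pose let the fingers close. It gives the time, the measured TCP pose, the force, the opening and the grip force at its end, in the units of the state.
- robot.read_state(): the state, without advancing time (a new reading comes with each control period).
- robot.capture(name): name is "scene" or "top"; returns (picture, depth): 420x560x3 uint8, red, green, blue; 420x560 float32, m along the optical axis (not along the pixel's ray), 0 where there is no reading.
- robot.camera_params(name): a dict with "camera_matrix" (3x3 intrinsics, pixels), "k1" (the pictures are not rectified: a ray, as slopes to the right and down, at radius r is drawn at 1 + k1 r^2 times it, then the intrinsics apply), "origin" and "orientation" of the camera in the world. Camera axes: x right, y down, z forward; pixel columns grow to the right and rows downward; lengths in m; the calibration is good to about 2 mm. A picture is of the moment at which its call begins. camera_params takes no time and is no camera call.
- robot.job_done(): hands the job in; it is judged then, once.
The state is a dict: "clock": time; "q": joint angles; "qd": joint speeds; "tau": joint torques, N m; "ee_pos": TCP position; "ee_rot": TCP orientation; "wrist_force": force on the tool from outside, world axes, zero at the start; "torque": the same for the moment, N m; "finger_gap": finger opening in m; "grip_force": force on a finger pad.
Only numpy, scipy, OpenCV 4.12 (cv2) and the standard library are available. Lean on these libraries where they do the work, as an engineer would, in place of code of your own. Each camera call takes 0.05 s, during which the arm holds its last target. There are 200 camera calls.

## Working session

There is one attempt and no reset: what is moved stays moved. The work goes in short steps, Python scripts to look and compute and a tool call to move; the robot and the scene stay as the last step left them, time stands still between calls to the robot, and variables do not carry over. Pictures are saved under pics/ and viewed, at most 10 in all, crops included, and the job is handed in when it is done.

Besides the shell and the picture viewer there is one more tool, called after "Emit:" as name(argument=value, ...) on one line, values as JSON. jog_arm: Moves the arm, as the interface text tells. Its arguments: {"type":"object","properties":{"plan":{"type":"array","items":{"type":"array"}},"hand":{"type":"number"}},"required":["plan"]}

```bash
mkdir -p pics
cat > h.py <<'E'
import numpy as np, cv2
from rig import robot
from scipy.spatial.transform import Rotation as R
def Rq(q): return R.from_quat([q[1],q[2],q[3],q[0]])
def cap(n):
    im,d=robot.capture(n); p=robot.camera_params(n); np.savez(f'{n}.npz',im=im,d=d,K=p['camera_matrix'],k1=p['k1'],o=p['origin'],q=p['orientation']); return im,d
def pts(n):
    z=np.load(f'{n}.npz'); K=z['K']; k=float(z['k1']); d=z['d']
    u,v=np.meshgrid(np.arange(d.shape[1]),np.arange(d.shape[0]))
    a=np.stack([(u-K[0,2])/K[0,0],(v-K[1,2])/K[1,1]],-1); s=a.copy()
    for _ in range(8): s=a/(1+k*(s**2).sum(-1,keepdims=True))
    P=np.concatenate([s,np.ones(s.shape[:2]+(1,))],-1)*d[...,None]
    W=Rq(z['q']).apply(P.reshape(-1,3)).reshape(P.shape)+z['o']; W[d==0]=np.nan
    return W
E
python3 - <<'E'
from h import *
for n in('scene','top'):
    im,d=cap(n); p=robot.camera_params(n); print(n,p,(d>0).mean())
    cv2.imwrite(f'pics/{n}0.png',im[...,::-1])
s=robot.read_state(); print(s)
E
```

```text
scene {'camera_matrix': array([[511.37957002,   0.        , 277.56830875],
       [  0.        , 511.37957002, 219.97955024],
       [  0.        ,   0.        ,   1.        ]]), 'k1': -0.03695275767100366, 'origin': array([0.95088597, 0.80544869, 0.97271549]), 'orientation': array([-0.09382322,  0.22381282,  0.88742659, -0.39189166])} 0.9961479591836735
top {'camera_matrix': array([[500.61532517,   0.        , 280.13845971],
       [  0.        , 500.61532517, 198.54382777],
       [  0.        ,   0.        ,   1.        ]]), 'k1': 0.020060390469607805, 'origin': array([ 2.97256237e-01, -4.47536473e-04,  1.39875279e+00]), 'orientation': array([ 0.07098943, -0.69863671,  0.70902762, -0.06439784])} 0.9958886054421768
{'clock': 0.1, 'q': array([ 1.19404545e+00,  3.20201944e-01,  1.56555862e+00,  7.34342759e-06,
        1.25740330e+00, -2.00020055e-02]), 'qd': array([-0.00038996, -0.0009935 , -0.00387825, -0.00048114, -0.00297859,
        0.00019318]), 'tau': array([ 1.18199547e-03, -4.16405833e+01, -2.34703892e+01,  2.16265462e-04,
        4.91272425e-03,  4.77201041e-06]), 'ee_pos': array([0.20064679, 0.5383963 , 0.23058067]), 'ee_rot': array([-1.58248588e-04,  1.77431097e-01,  9.84132912e-01, -7.69508032e-04]), 'wrist_force': array([ 0.45119217,  0.54797304, -0.52616695]), 'torque': array([-0.01495077, -0.03514757,  0.04700149]), 'grip_force': 0.0, 'finger_gap': 0.08529887562757574}
```

View pics/scene0.png

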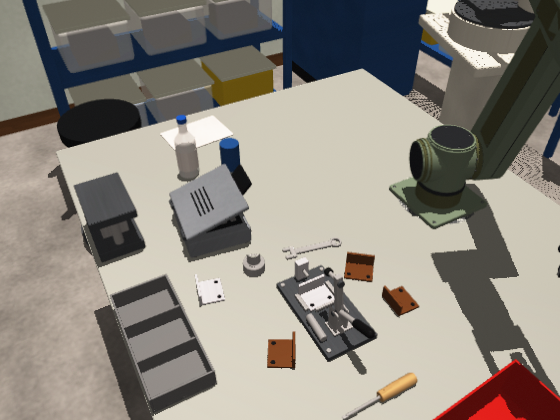

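View pics/top0.png

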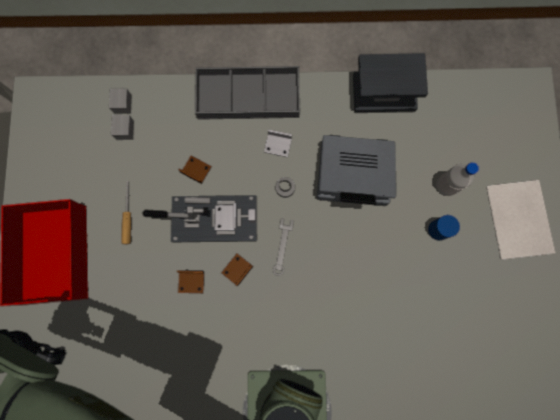

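The scene picture shows the readout at about (210,210) with its screen seemingly a little raised and the lip at (240,180). The nest is at (325,310) with the clamp open and its handle at (358,325). In the top view (+x up, +y left) the readout is at (357,170) with the lip at (358,197), the nest at (214,218), and the handle at (155,214).

Run:
```python
from h import *
W=pts('top'); 
def pr(n,W,l):
    for u,v in l: print(n,(u,v),np.round(np.nanmedian(W[v-1:v+2,u-1:u+2].reshape(-1,3),0),3))
pr('top',W,[(325,142),(390,145),(325,195),(391,195),(342,198),(375,198),(358,197),(358,170),(358,142),(174,199),(174,238),(254,199),(254,238),(150,213),(160,214),(225,217),(285,186),(252,214),(205,212),(278,144)])
S=pts('scene')
pr('sc',S,[(240,180),(243,190),(210,205),(215,175),(240,205),(180,205),(200,240),(360,325),(350,318),(367,330),(338,295),(302,266),(254,258),(120,0)])
# plane fit for panel from scene and top
for n,P,box in(('top',W,(330,148,385,185)),('sc',S,(185,180,230,215))):
    a=P[box[1]:box[3],box[0]:box[2]].reshape(-1,3); a=a[np.isfinite(a).all(1)]
    for _ in range(3):
        c=np.median(a,0) if _==0 else a.mean(0); U,s,V=np.linalg.svd(a-c,full_matrices=False); nn=V[2]*np.sign(V[2,2]); r=(a-c)@nn; a=a[abs(r)<max(.003,2*np.median(abs(r)))] 
    print(n,c,nn,np.degrees(np.arccos(nn[2])),r.std())
for n in('scene','top'):
    im=np.load(n+'.npz')['im'][...,::-1]
    if n=='scene': a=cv2.resize(im[150:370,150:430],None,fx=2.8,fy=2.7,interpolation=2)
    else: a=cv2.resize(im[120:260,130:410],None,fx=2.85,fy=2.85,interpolation=2)
    cv2.imwrite(f'pics/{n}1.png',np.clip(a*1.6,0,255).astype('uint8'))
```

```text
top (325, 142) [ 0.708 -0.114  0.084]
top (390, 145) [ 0.697 -0.291  0.082]
top (325, 195) [ 0.566 -0.113  0.055]
top (391, 195) [ 0.548 -0.277  0.13 ]
top (342, 198) [ 0.537 -0.147  0.154]
top (375, 198) [ 0.541 -0.232  0.141]
top (358, 197) [ 0.542 -0.189  0.144]
top (358, 170) [ 0.621 -0.197  0.11 ]
top (358, 142) [ 0.707 -0.205  0.081]
top (174, 199) [0.57  0.311 0.014]
top (174, 238) [0.459 0.307 0.016]
top (254, 199) [0.566 0.084 0.014]
top (254, 238) [0.456 0.085 0.017]
top (150, 213) [0.513 0.348 0.118]
top (160, 214) [0.512 0.325 0.107]
top (225, 217) [0.515 0.165 0.021]
top (285, 186) [ 0.605 -0.004  0.001]
top (252, 214) [0.514 0.086 0.071]
top (205, 212) [0.508 0.2   0.149]
top (278, 144) [0.728 0.015 0.01 ]
sc (240, 180) [ 0.545 -0.181  0.143]
sc (243, 190) [ 0.552 -0.148  0.136]
sc (210, 205) [ 0.639 -0.168  0.106]
sc (215, 175) [ 0.583 -0.264  0.119]
sc (240, 205) [ 0.58  -0.108  0.127]
sc (180, 205) [ 0.701 -0.233  0.083]
sc (200, 240) [ 0.696 -0.111  0.055]
sc (360, 325) [0.518 0.332 0.111]
sc (350, 318) [0.515 0.296 0.091]
sc (367, 330) [0.517 0.355 0.123]
sc (338, 295) [0.517 0.25  0.12 ]
sc (302, 266) [0.514 0.095 0.061]
sc (254, 258) [0.602 0.012 0.055]
sc (120, 0) [nan nan nan]
top [ 0.6329578  -0.19530921  0.10597329] [ 0.30885225 -0.03725389  0.95038015] 18.124987132307574 0.0015232891712150167
sc [ 0.63316421 -0.20169532  0.10591788] [ 0.30293258 -0.06441657  0.95083245] 18.04149782441322 0.0013892916739505566
  return np.nanmean(a, axis, out=out, keepdims=keepdims)
```

View pics/scene1.png

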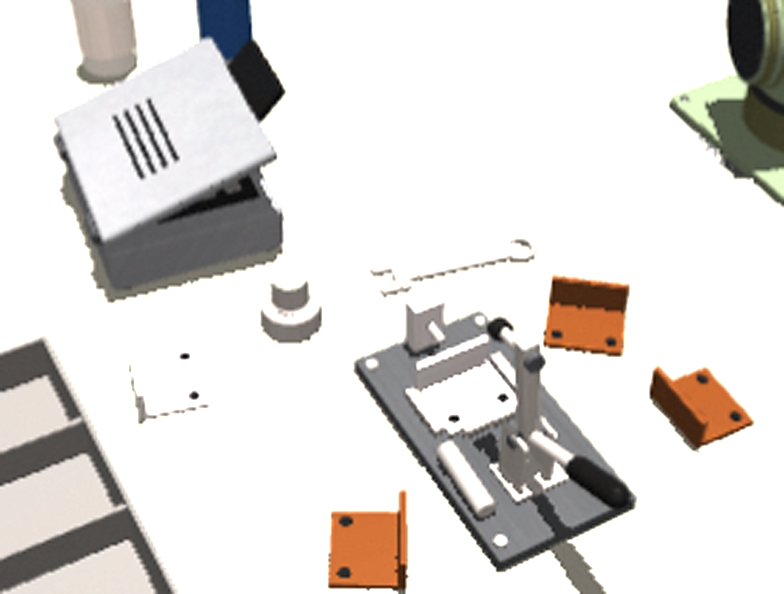

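View pics/top1.png

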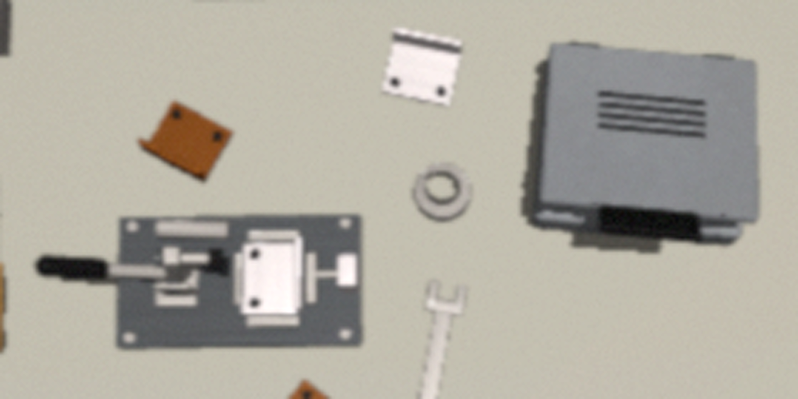

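The enlargements show the screen already standing at about 18°, with the lip sloping up from its front edge. The nest is aligned with the world axes and the clamp handle points out to +y. Next I'll fit both poses.

```bash
cat >> h.py <<'E'
def panel(n,c,nn,show=True):
    W=pts(n).reshape(-1,3); W=W[np.isfinite(W).all(1)]
    W=W[(np.linalg.norm(W-c,axis=1)<.17)&(W[:,2]>.03)]
    a=W[abs((W-c)@nn)<.004]
    h=nn*[1,1,0]; 
    return a
E
python3 - <<'E'
from h import *
for n,c,nn in(('top',[.6330,-.1953,.1060],[.3089,-.0373,.9504]),('scene',[.6332,-.2017,.1059],[.3029,-.0644,.9508])):
    c=np.array(c);nn=np.array(nn); a=panel(n,c,nn)
    e1=np.array([nn[2],0,-nn[0]]);e1/=np.linalg.norm(e1);e2=np.cross(nn,e1)
    p=((a-c)@np.c_[e1,e2]).astype('float32')
    # largest cluster via raster
    g=np.zeros((200,200),'uint8'); ij=np.round(p/.002+100).astype(int); ok=((ij>=0)&(ij<200)).all(1); g[ij[ok,1],ij[ok,0]]=1
    g=cv2.morphologyEx(g,cv2.MORPH_CLOSE,np.ones((5,5))); g=cv2.morphologyEx(g,cv2.MORPH_OPEN,np.ones((9,9)))
    k,l,st,_=cv2.connectedComponentsWithStats(g); b=1+np.argmax(st[1:,4]); q=np.argwhere(l==b)[:,::-1].astype('float32')
    r=cv2.minAreaRect((q-100)*2); bx=cv2.boxPoints(r)/1000; print(n,'panel rect mm',r); print(np.round(c+bx@np.c_[e1,e2].T,4))
# nest base
for n in('top','scene'):
    W=pts(n); m=(abs(W[...,2]-.015)<.006)&(W[...,0]>.42)&(W[...,0]<.61)&(W[...,1]>.03)&(W[...,1]<.36)
    im=np.load(n+'.npz')['im']; 
    m&=(im.max(-1)<110)&(im[...,0].astype(int)-im[...,2]<15)
    p=W[m][:,:2].astype('float32')*1000; print(n,'nest',cv2.minAreaRect(p),np.percentile(p,[1,50,99],0).round().tolist())
    # black handle
    m=(W[...,2]>.06)&(abs(W[...,0]-.51)<.05)&(W[...,1]>.26)&(W[...,1]<.42)
    p=W[m]; o=np.argsort(p[:,1]); p=p[o]; 
    print(n,'handle',[np.median(x,0).round(3).tolist() for x in np.array_split(p,6)],p[:,1].max(), np.linalg.svd(p-p.mean(0),full_matrices=False)[2][0])
    # lip
    m=(im.max(-1)<45)&(W[...,2]>.11)&(W[...,1]<-.1)&(W[...,1]>-.3)&(abs(W[...,0]-.54)<.06)
    p=W[m]; print(n,'lip',len(p),p.mean(0).round(3),np.percentile(p,[2,98],0).round(3).tolist())
E
```

```text
top panel rect mm ((0.1658172607421875, -3.88958740234375), (199.79188537597656, 187.6815948486328), 84.36931610107422)
[[ 0.5339 -0.2893  0.1345]
 [ 0.7114 -0.3077  0.0761]
 [ 0.7323 -0.109   0.0771]
 [ 0.5549 -0.0906  0.1355]]
scene panel rect mm ((0.3114471435546875, 3.5815887451171875), (200.5475311279297, 184.17454528808594), 85.03025817871094)
[[ 0.5361 -0.2899  0.1309]
 [ 0.7106 -0.3058  0.0742]
 [ 0.7311 -0.1064  0.0812]
 [ 0.5565 -0.0905  0.1379]]
top nest ((514.391845703125, 198.02725219726562), (238.94764709472656, 131.05955505371094), 89.62649536132812) [[450.0, 79.0], [498.0, 208.0], [578.0, 315.0]]
top handle [[0.512, 0.268, 0.077], [0.514, 0.295, 0.091], [0.513, 0.315, 0.102], [0.514, 0.33, 0.107], [0.513, 0.345, 0.114], [0.512, 0.36, 0.121]] 0.36897951574258925 [-0.01318461 -0.896156   -0.44354323]
top lip 343 [ 0.539 -0.188  0.147] [[0.524, -0.23, 0.129], [0.555, -0.146, 0.159]]
scene nest ((513.5365600585938, 199.14349365234375), (240.98936462402344, 130.6793212890625), 89.53687286376953) [[451.0, 83.0], [536.0, 231.0], [578.0, 318.0]]
scene handle [[0.516, 0.266, 0.074], [0.516, 0.29, 0.087], [0.517, 0.318, 0.104], [0.518, 0.335, 0.112], [0.517, 0.352, 0.12], [0.515, 0.364, 0.121]] 0.3695208194760903 [-8.04704131e-04 -8.94796053e-01 -4.46474384e-01]
scene lip 303 [ 0.541 -0.183  0.145] [[0.527, -0.229, 0.131], [0.556, -0.144, 0.159]]
```

```bash
cat >> h.py <<'E'
XR=np.array([.9947,-.103,0]); H=np.array([.716,-.207,.062]); PV=np.array([.515,.2535,.065]); Z=np.array([0,0,1.])
def lip(th,back=0,g=19,ex=0):  # pose of TCP gripping lip at screen angle th (deg); back: retreat mm
    t=np.radians(th); p=H+XR*(-.2005*np.cos(t)+.021*np.sin(t))+Z*(.2005*np.sin(t)+.021*np.cos(t))
    b=t+np.pi/6; z=XR*np.cos(b)-Z*np.sin(b); y=XR*np.sin(b)+Z*np.cos(b)
    return p+z*(g-back-ex)/1000, R.from_matrix(np.c_[np.cross(y,z),y,z])
def clamp(a,tilt,back=0,rad=.1): # a clamp angle rad; tilt: lean of hand to +y, deg
    e=np.radians(105)-a; p=PV+rad*np.array([0,np.cos(e),np.sin(e)]); t=np.radians(tilt)
    z=-np.array([0,np.sin(t),np.cos(t)]); y=np.array([1.,0,0])
    return p+z*(19-back)/1000, R.from_matrix(np.c_[np.cross(y,z),y,z])
def rel(poses,base=None):
    if base is None:
        s=robot.read_state(); base=(s['ee_pos'],Rq(s['ee_rot']))
    for P,Q in poses:
        d=base[1].inv().apply(P-base[0])*1000; r=(base[1].inv()*Q).as_rotvec()
        print('[[%d,%d,%d],[%.3f,%.3f,%.3f]]'%(*np.round(d),*r),'world',np.round(P,3))
E
python3 - <<'E'
from h import *
d=Rq(robot.read_state()['ee_rot']); pre=lip(18.1,110)
from scipy.spatial.transform import Slerp
S=Slerp([0,1],R.concatenate([d,pre[1]]))
rel([(np.array([.3,.42,.33]),S(.25)),(np.array([.42,.2,.37]),S(.5)),(np.array([.44,0,.32]),S(.8)),pre])
E
```

```text
[[-134,-76,-99],[-0.155,-0.120,0.314]] world [0.3  0.42 0.33]
[[-324,-241,-139],[-0.311,-0.240,0.627]] world [0.42 0.2  0.37]
[[-412,-421,-89],[-0.498,-0.384,1.004]] world [0.44 0.   0.32]
[[-506,-580,19],[-0.622,-0.479,1.255]] world [ 0.472 -0.182  0.212]
```

Emit:
jog_arm(plan=[[[-70,-38,-50],[-0.08,-0.06,0.16]],[[-134,-76,-99],[-0.155,-0.12,0.31]],[[-134,-76,-99],[-0.155,-0.12,0.31]],[[-180,-117,-109],[-0.2,-0.15,0.4]],[[-230,-160,-120],[-0.23,-0.18,0.47]],[[-277,-200,-130],[-0.27,-0.21,0.55]],[[-324,-241,-139],[-0.31,-0.24,0.63]],[[-346,-286,-126],[-0.36,-0.28,0.72]],[[-368,-331,-113],[-0.41,-0.31,0.82]],[[-390,-376,-100],[-0.45,-0.35,0.91]],[[-412,-421,-89],[-0.5,-0.385,1.0]],[[-435,-461,-62],[-0.53,-0.41,1.06]],[[-458,-500,-35],[-0.56,-0.43,1.13]],[[-482,-540,-8],[-0.59,-0.45,1.19]],[[-506,-580,19],[-0.622,-0.479,1.255]],[[-506,-580,19],[-0.622,-0.479,1.255]],[[-506,-580,19],[-0.622,-0.479,1.255]],[[-506,-580,19],[-0.622,-0.479,1.255]]], hand=85)

```text
clock: 2.35
ee_pos: [0.4724, -0.1809, 0.2126]
ee_rot: [0.265, 0.693, 0.626, 0.24]
wrist_force: [-0.6, 0.5, -0.9]
finger_gap: 0.0848
grip_force: 0.0
```

Run:
```python
from h import *
im,_=cap('scene'); s=robot.read_state(); print(s['clock'],s['q'].round(2),s['ee_pos'].round(3),s['wrist_force'].round(1),lip(18.1,110)[0])
rel([lip(18.1,110),lip(18.1)])
a=cv2.resize(im[120:330,130:410,::-1],None,fx=2.8,fy=2.8,interpolation=2)
cv2.imwrite('pics/scene2.png',np.clip(a*1.5,0,255).astype('uint8'))
```

```text
2.4 [-0.59 -0.    2.26  0.99  0.38 -1.33] [ 0.473 -0.181  0.213] [ 0.   0.1 -0.1] [ 0.47247062 -0.18178282  0.21198381]
[[-1,-1,1],[0.001,-0.002,0.000]] world [ 0.472 -0.182  0.212]
[[-1,-1,111],[0.001,-0.002,0.000]] world [ 0.546 -0.189  0.13 ]
```

View pics/scene2.png

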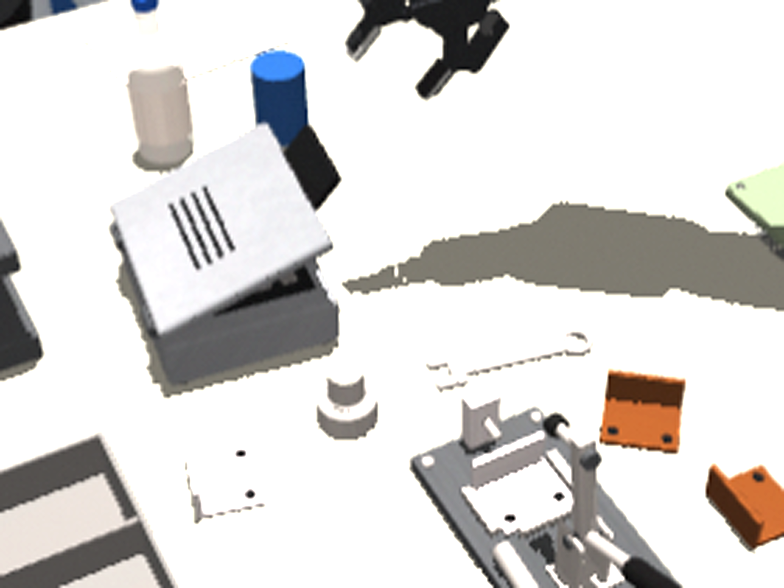

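The open fingers (tips at about (430,85) and (360,45) in the crop) are lined up with the lip at (315,165), one above its plane and one below. I'll advance and grip.

Emit:
jog_arm(plan=[[[0,-1,30],[0,0,0]],[[0,-1,60],[0,0,0]],[[-1,-1,85],[0,0,0]],[[-1,-1,107],[0,0,0]],[[-1,-1,107],[0,0,0]],[[-1,-1,107],[0,0,0]]])

```text
clock: 3.15
ee_pos: [0.5427, -0.189, 0.1328]
ee_rot: [0.265, 0.693, 0.626, 0.24]
wrist_force: [-0.3, 0.0, 0.2]
finger_gap: 0.0846
grip_force: 0.0
```

Emit:
jog_arm(plan=[[[0,0,0],[0,0,0]],[[0,0,0],[0,0,0]],[[0,0,0],[0,0,0]],[[0,0,0],[0,0,0]],[[0,0,0],[0,0,0]],[[0,0,0],[0,0,0]],[[0,0,0],[0,0,0]],[[0,0,0],[0,0,0]]], hand=0)

```text
clock: 4.15
ee_pos: [0.5428, -0.1896, 0.1324]
ee_rot: [0.265, 0.694, 0.625, 0.24]
wrist_force: [-3.0, -0.3, 5.1]
finger_gap: 0.009
grip_force: 59.3
```

Run:
```python
from h import *
s=robot.read_state(); print(s['clock'],s['finger_gap'],s['grip_force'],s['wrist_force'])
rel([lip(t,ex=4) for t in(18.1,25,32,39,46,53,60,61)])
```

```text
4.15 0.00895213265404198 59.33410584926605 [-2.9853881  -0.30160807  5.14014728]
[[1,1,-1],[0.001,-0.001,-0.002]] world [ 0.543 -0.189  0.133]
[[1,21,-9],[0.121,-0.001,-0.001]] world [ 0.553 -0.19   0.153]
[[1,44,-15],[0.244,-0.002,-0.001]] world [ 0.565 -0.191  0.173]
[[1,66,-19],[0.366,-0.002,-0.001]] world [ 0.58  -0.193  0.19 ]
[[1,89,-19],[0.488,-0.002,-0.001]] world [ 0.596 -0.195  0.206]
[[1,112,-17],[0.610,-0.002,-0.001]] world [ 0.614 -0.196  0.22 ]
[[1,134,-12],[0.732,-0.002,-0.001]] world [ 0.634 -0.199  0.231]
[[1,138,-11],[0.750,-0.002,-0.001]] world [ 0.637 -0.199  0.233]
```

Gripped (9–10 mm plate). Now I'll swing it about the hinge to 60°.

Emit:
jog_arm(plan=[[[0,9,-5],[0.06,0,0]],[[0,20,-8],[0.12,0,0]],[[0,31,-11],[0.18,0,0]],[[0,43,-14],[0.244,0,0]],[[0,54,-16],[0.305,0,0]],[[0,65,-18],[0.366,0,0]],[[0,77,-18],[0.427,0,0]],[[0,88,-18],[0.488,0,0]],[[0,100,-17],[0.55,0,0]],[[0,111,-16],[0.61,0,0]],[[0,122,-14],[0.67,0,0]],[[0,133,-11],[0.732,0,0]],[[0,133,-11],[0.732,0,0]],[[0,133,-11],[0.732,0,0]]])

```text
clock: 5.9
ee_pos: [0.6358, -0.1985, 0.2317]
ee_rot: [0.001, 0.743, 0.67, 0.003]
wrist_force: [-0.1, 3.2, 11.6]
finger_gap: 0.009
grip_force: 64.5
```

```bash
cat >> h.py <<'E'
def angle():
    cap('scene'); W=pts('scene').reshape(-1,3); W=W[np.isfinite(W).all(1)]
    e=W-H; x=e@XR; yl=e@np.array([.103,.9947,0])
    a=W[(x<.04)&(x>-.12)&(abs(yl)<.08)&(e[:,2]>.04)&(e[:,2]<.15)]
    c=np.median(a,0)
    for _ in range(8):
        V=np.linalg.svd(a-c,full_matrices=False)[2][2]; r=abs((a-c)@V); k=r<max(.003,2*np.median(r)); a=a[k]; c=a.mean(0)
    V*=np.sign(V@XR); print('angle',np.degrees(np.arctan2(V@XR,V[2])),len(a),r.std(),'offset from hinge',(c-H)@V)
E
python3 - <<'E'
from h import *
angle(); s=robot.read_state(); print(s['clock'],s['ee_pos'].round(3),s['finger_gap'],s['wrist_force'])
rel([lip(60,ex=4)])
E
```

```text
angle 58.87945596255408 1320 0.0006583663898148562 offset from hinge 0.018574145618265772
5.95 [ 0.636 -0.198  0.232] 0.008980382921377662 [ 0.15416953  3.22065199 10.29026928]
[[0,-1,1],[0.006,-0.003,0.000]] world [ 0.634 -0.199  0.231]
```

Emit:
jog_arm(plan=[[[0,2,0],[0.01,0,0]],[[0,2,0],[0.01,0,0]],[[0,2,0],[0.01,0,0]]])

```text
clock: 6.32
ee_pos: [0.6363, -0.1985, 0.232]
ee_rot: [-0.004, 0.743, 0.67, -0.001]
wrist_force: [-5.0, 3.4, 12.9]
finger_gap: 0.0086
grip_force: 65.1
```

Emit:
jog_arm(plan=[[[0,0,0],[0,0,0]],[[0,0,0],[0,0,0]],[[0,0,0],[0,0,0]],[[0,0,0],[0,0,0]],[[0,0,0],[0,0,0]],[[0,0,0],[0,0,0]],[[0,0,-40],[0,0,0]],[[0,0,-90],[0,0,0]],[[0,0,-110],[0,0,0]],[[0,0,-110],[0,0,0]]], hand=85)

```text
clock: 7.58
ee_pos: [0.6374, -0.1999, 0.341]
ee_rot: [-0.003, 0.743, 0.67, -0.002]
wrist_force: [-0.6, -1.2, -1.1]
finger_gap: 0.0849
grip_force: 0.0
```

Run:
```python
from h import *
from scipy.spatial.transform import Slerp
angle(); s=robot.read_state(); print(s['clock'],s['q'].round(2),s['ee_pos'].round(3),s['finger_gap'],s['wrist_force'])
W=pts('scene').reshape(-1,3); e=W-H
# panel edge / lip tip height
m=(abs(e@XR+.08)<.05)&(abs(e@np.array([.103,.9947,0]))<.04)&(e[:,2]<.23); print('lip top z',np.nanmax(W[m],0), 'expect',lip(60)[0])
pre=clamp(1.4,20,90)
S=Slerp([0,1],R.concatenate([Rq(s['ee_rot']),pre[1]]))
rel([(np.array([.56,0,.33]),S(.4)),(np.array([.53,.25,.33]),S(.8)),pre])
```

```text
angle 59.104551764815525 1310 0.0006382903462907604 offset from hinge 0.01849491182312956
7.625 [-0.32  0.44  1.11 -0.    1.6  -0.22] [ 0.637 -0.2    0.339] 0.08507968426356426 [ 0.00568876 -0.78600876  0.20863262]
lip top z [ 0.68945685 -0.15533369  0.26256604] expect [ 0.63437147 -0.19854746  0.22713809]
[[191,-97,10],[-0.011,-0.140,-0.040]] world [0.56 0.   0.33]
[[436,-153,11],[-0.022,-0.281,-0.080]] world [0.53 0.25 0.33]
[[552,-178,168],[-0.028,-0.351,-0.100]] world [0.515 0.369 0.174]
```

The screen now stands at about 59–60° (lip tip at z 0.262, which is what 60° should give). On to the clamp.

Emit:
jog_arm(plan=[[[48,-25,2],[0,-0.04,-0.01]],[[96,-50,5],[0,-0.07,-0.02]],[[144,-75,8],[-0.01,-0.1,-0.03]],[[191,-97,10],[-0.01,-0.14,-0.04]],[[240,-108,10],[-0.01,-0.17,-0.05]],[[290,-119,10],[-0.01,-0.2,-0.06]],[[340,-131,11],[-0.02,-0.23,-0.065]],[[390,-142,11],[-0.02,-0.255,-0.07]],[[436,-153,11],[-0.02,-0.28,-0.08]],[[475,-161,60],[-0.022,-0.3,-0.086]],[[513,-170,110],[-0.025,-0.33,-0.093]],[[552,-178,155],[-0.028,-0.35,-0.1]],[[552,-178,168],[-0.028,-0.35,-0.1]],[[552,-178,168],[-0.028,-0.35,-0.1]],[[552,-178,168],[-0.028,-0.35,-0.1]]])

```text
clock: 9.5
ee_pos: [0.5157, 0.3674, 0.1754]
ee_rot: [0.123, 0.697, 0.696, -0.121]
wrist_force: [-0.2, -0.9, 0.1]
finger_gap: 0.0845
grip_force: 0.0
```

Run:
```python
from h import *
s=robot.read_state(); print(s['clock'],s['q'].round(2),s['ee_pos'].round(3))
rel([clamp(1.4,20,90),clamp(1.4,20)])
im,_=cap('scene'); a=cv2.resize(im[200:400,230:500,::-1],None,fx=2.9,fy=2.9,interpolation=2)
cv2.imwrite('pics/scene3.png',np.clip(a*1.5,0,255).astype('uint8'))
```

```text
9.5 [ 0.73  0.57  1.35 -0.26  1.46  0.79] [0.516 0.367 0.175]
[[2,-1,1],[0.001,-0.002,-0.002]] world [0.515 0.369 0.174]
[[2,-1,91],[0.001,-0.002,-0.002]] world [0.515 0.338 0.089]
```

View pics/scene3.png

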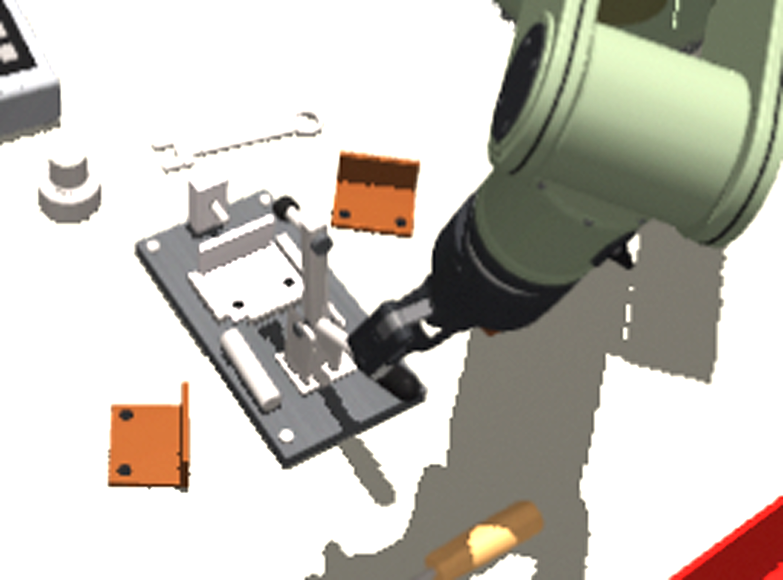

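The gripper is above the handle, which shows at (400,380) in the crop. Advance and close.

Emit:
jog_arm(plan=[[[2,-1,30],[0,0,0]],[[2,-1,60],[0,0,0]],[[2,-1,88],[0,0,0]],[[2,-1,88],[0,0,0]],[[2,-1,88],[0,0,0]]])

```text
clock: 10.18
ee_pos: [0.5151, 0.3406, 0.0925]
ee_rot: [0.122, 0.697, 0.696, -0.121]
wrist_force: [0.1, 0.6, -0.2]
finger_gap: 0.0852
grip_force: 0.0
```

Emit:
jog_arm(plan=[[[0,0,0],[0,0,0]],[[0,0,0],[0,0,0]],[[0,0,0],[0,0,0]],[[0,0,0],[0,0,0]],[[0,0,0],[0,0,0]],[[0,0,0],[0,0,0]],[[0,0,0],[0,0,0]]], hand=0)

```text
clock: 11.05
ee_pos: [0.5135, 0.3403, 0.0909]
ee_rot: [0.122, 0.697, 0.696, -0.122]
wrist_force: [-3.9, 2.2, 5.8]
finger_gap: 0.018
grip_force: 58.8
```

Run:
```python
from h import *
s=robot.read_state(); print(s['clock'],s['finger_gap'],s['grip_force'],s['wrist_force'])
rel([clamp(a,t,3) for a,t in zip(np.linspace(1.4,0.05,10),np.linspace(20,-20,10))])
```

```text
11.05 0.017962977891271298 58.78865897655487 [-3.87968145  2.15716571  5.81657689]
[[-2,1,0],[-0.001,-0.002,-0.000]] world [0.515 0.339 0.092]
[[-12,1,-10],[-0.001,0.076,-0.000]] world [0.515 0.333 0.105]
[[-23,1,-18],[-0.001,0.154,-0.000]] world [0.515 0.325 0.116]
[[-36,1,-25],[-0.001,0.231,-0.000]] world [0.515 0.315 0.126]
[[-49,1,-29],[-0.001,0.309,-0.000]] world [0.515 0.304 0.135]
[[-63,1,-31],[-0.001,0.386,-0.001]] world [0.515 0.292 0.142]
[[-77,1,-31],[-0.001,0.464,-0.001]] world [0.515 0.279 0.146]
[[-90,1,-29],[-0.001,0.541,-0.001]] world [0.515 0.265 0.149]
[[-103,1,-25],[-0.001,0.619,-0.001]] world [0.515 0.252 0.149]
[[-116,1,-19],[-0.001,0.697,-0.001]] world [0.515 0.238 0.148]
```

Emit:
jog_arm(plan=[[[-6,0,-5],[0,0.037,0]],[[-12,0,-10],[0,0.076,0]],[[-17,0,-14],[0,0.115,0]],[[-23,0,-18],[0,0.154,0]],[[-29,0,-22],[0,0.19,0]],[[-36,0,-25],[0,0.231,0]],[[-42,0,-27],[0,0.27,0]],[[-49,0,-29],[0,0.309,0]],[[-56,0,-30],[0,0.35,0]],[[-63,0,-31],[0,0.386,0]],[[-70,0,-31],[0,0.425,0]],[[-77,0,-31],[0,0.464,0]],[[-84,0,-30],[0,0.5,0]],[[-90,0,-29],[0,0.541,0]],[[-97,0,-27],[0,0.58,0]],[[-103,0,-25],[0,0.619,0]],[[-110,0,-22],[0,0.66,0]],[[-116,0,-19],[0,0.697,0]],[[-116,0,-19],[0,0.697,0]]])

```text
clock: 13.42
ee_pos: [0.5133, 0.2356, 0.1457]
ee_rot: [-0.123, 0.697, 0.696, 0.121]
wrist_force: [2.2, 3.1, -13.4]
finger_gap: 0.0179
grip_force: 59.7
```

Run:
```python
from h import *
s=robot.read_state(); print(s['clock'],s['finger_gap'],s['grip_force'],s['wrist_force'],s['ee_pos'])
rel([clamp(.05,-20,3),clamp(0,-20,3)])
im,d=cap('scene'); a=cv2.resize(im[200:400,230:500,::-1],None,fx=2.9,fy=2.9,interpolation=2)
cv2.imwrite('pics/scene4.png',np.clip(a*1.5,0,255).astype('uint8'))
```

```text
13.425 0.017920174955080498 59.684677720069885 [  2.18497759   3.12279392 -13.38777212] [0.51328182 0.23559831 0.14572508]
[[3,2,-1],[-0.002,0.003,-0.002]] world [0.515 0.238 0.148]
[[-2,2,-2],[-0.002,0.003,-0.002]] world [0.515 0.233 0.147]
```

View pics/scene4.png

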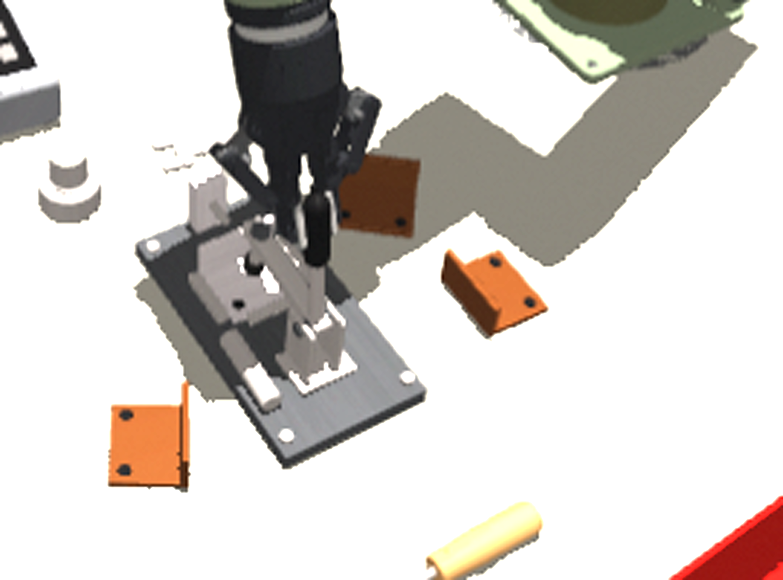

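The arm at (285,260) in the crop has swung over the bracket and the handle is upright at (318,230). I'll release so its weight puts the pad down.

Emit:
jog_arm(plan=[[[0,0,0],[0,0,0]],[[0,0,0],[0,0,0]],[[0,0,0],[0,0,0]],[[0,0,0],[0,0,0]],[[0,0,0],[0,0,0]],[[0,0,0],[0,0,0]],[[0,0,0],[0,0,0]]], hand=45)

```text
clock: 14.35
ee_pos: [0.5139, 0.2375, 0.1479]
ee_rot: [-0.123, 0.696, 0.696, 0.123]
wrist_force: [0.4, -1.3, 0.3]
finger_gap: 0.0446
grip_force: 0.0
```

Run:
```python
from h import *
s=robot.read_state(); print(s['clock'],s['finger_gap'],s['wrist_force'].round(1))
im,d=cap('scene'); W=pts('scene')
m=(abs(W[...,0]-.515)<.014)&(W[...,1]>.1)&(W[...,1]<.26)&(W[...,2]>.05)&(W[...,2]<.11)
p=W[m]
for lo in np.arange(.12,.26,.015):
    k=p[(p[:,1]>lo)&(p[:,1]<lo+.015)]
    if len(k): print(round(lo,3),len(k),np.percentile(k[:,2],[10,50,90]).round(3))
a=cv2.resize(im[230:340,280:390,::-1],None,fx=5,fy=5,interpolation=2)
cv2.imwrite('pics/scene5.png',np.clip(a*1.5,0,255).astype('uint8'))
```

```text
14.35 0.044626639341098416 [ 0.4 -1.3  0.3]
0.12 6 [0.051 0.052 0.053]
0.135 16 [0.051 0.053 0.055]
0.15 32 [0.064 0.074 0.079]
0.165 52 [0.064 0.074 0.08 ]
0.18 46 [0.066 0.072 0.075]
0.195 49 [0.066 0.072 0.075]
0.21 50 [0.067 0.072 0.074]
0.225 45 [0.066 0.072 0.075]
0.24 120 [0.07  0.081 0.105]
0.255 36 [0.058 0.071 0.078]
```

View pics/scene5.png

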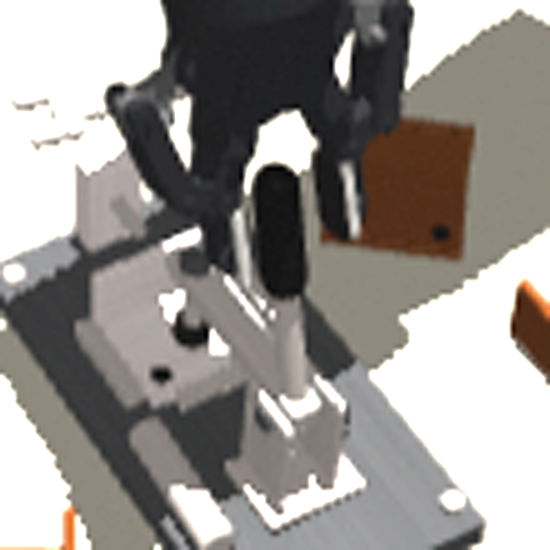

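The arm is level (its top is flat at z≈0.072–0.075) and the pad at (190,330) sits on the bracket with the fingers clear of the handle. I'll re-grip and throw it back open.

Emit:
jog_arm(plan=[[[0,0,0],[0,0,0]],[[0,0,0],[0,0,0]],[[0,0,0],[0,0,0]],[[0,0,0],[0,0,0]],[[0,0,0],[0,0,0]]], hand=0)

```text
clock: 15.02
ee_pos: [0.5133, 0.2374, 0.1481]
ee_rot: [-0.123, 0.696, 0.696, 0.122]
wrist_force: [-3.9, -1.8, 5.7]
finger_gap: 0.0185
grip_force: 58.9
```

Run:
```python
from h import *
s=robot.read_state(); print(s['clock'],s['finger_gap'],s['grip_force'],s['wrist_force'].round(1))
rel([clamp(a,t,3) for a,t in zip(np.linspace(0.05,1.4,10),np.linspace(-20,20,10))])
```

```text
15.025 0.01854994495472811 58.854618072509766 [-3.9 -1.8  5.7]
[[0,2,0],[-0.001,-0.000,-0.000]] world [0.515 0.238 0.148]
[[14,2,4],[-0.001,-0.078,-0.000]] world [0.515 0.252 0.149]
[[27,2,9],[-0.001,-0.155,-0.000]] world [0.515 0.265 0.149]
[[38,2,16],[-0.001,-0.233,-0.000]] world [0.515 0.279 0.146]
[[49,2,25],[-0.001,-0.310,-0.000]] world [0.515 0.292 0.142]
[[58,2,35],[-0.001,-0.388,-0.000]] world [0.515 0.304 0.135]
[[66,2,47],[-0.001,-0.465,0.000]] world [0.515 0.315 0.126]
[[71,2,60],[-0.001,-0.543,0.000]] world [0.515 0.325 0.116]
[[75,2,73],[-0.001,-0.621,0.000]] world [0.515 0.333 0.105]
[[76,2,87],[-0.001,-0.698,0.000]] world [0.515 0.339 0.092]
```

Emit:
jog_arm(plan=[[[7,0,2],[0,-0.04,0]],[[14,0,4],[0,-0.078,0]],[[21,0,6],[0,-0.115,0]],[[27,0,9],[0,-0.155,0]],[[33,0,12],[0,-0.19,0]],[[38,0,16],[0,-0.233,0]],[[44,0,20],[0,-0.27,0]],[[49,0,25],[0,-0.31,0]],[[54,0,30],[0,-0.35,0]],[[58,0,35],[0,-0.388,0]],[[62,0,41],[0,-0.425,0]],[[66,0,47],[0,-0.465,0]],[[69,0,53],[0,-0.5,0]],[[71,0,60],[0,-0.543,0]],[[73,0,66],[0,-0.58,0]],[[75,0,73],[0,-0.62,0]],[[76,0,80],[0,-0.66,0]],[[76,0,85],[0,-0.698,0]],[[76,0,85],[0,-0.698,0]]])

```text
clock: 17.4
ee_pos: [0.5135, 0.3386, 0.0928]
ee_rot: [0.123, 0.696, 0.697, -0.124]
wrist_force: [-5.3, -3.3, -1.3]
finger_gap: 0.0184
grip_force: 58.5
```

Emit:
jog_arm(plan=[[[0,0,0],[0,0,0]],[[0,0,0],[0,0,0]],[[0,0,0],[0,0,0]],[[0,0,0],[0,0,0]],[[0,0,0],[0,0,0]],[[0,0,0],[0,0,0]],[[0,0,-40],[0,0,0]],[[0,0,-90],[0,0,0]],[[0,0,-140],[0,0,0]],[[20,0,-180],[0,0,0]],[[20,0,-180],[0,0,0]],[[20,0,-180],[0,0,0]]], hand=85)

```text
clock: 18.9
ee_pos: [0.5136, 0.4176, 0.2551]
ee_rot: [0.123, 0.696, 0.696, -0.124]
wrist_force: [0.0, -0.4, -0.7]
finger_gap: 0.0852
grip_force: 0.0
```

Run:
```python
from h import *
angle(); s=robot.read_state(); print(s['clock'],s['ee_pos'].round(3),s['wrist_force'].round(1))
W=pts('scene'); m=(abs(W[...,0]-.515)<.03)&(W[...,1]>.28)&(W[...,1]<.375)&(W[...,2]>.06)&(W[...,2]<.14); p=W[m]
print('handle dir',np.linalg.svd(p-p.mean(0),full_matrices=False)[2][0],p[:,1].max(),np.median(p,0))
im=np.load('scene.npz')['im']; cv2.imwrite('pics/scene6.png',np.clip(cv2.resize(im[140:400,130:480,::-1],None,fx=2.2,fy=2.2,interpolation=2)*1.5,0,255).astype('uint8'))
```

```text
angle 59.047780736260144 1307 0.0006477858513465344 offset from hinge 0.01854330606336446
18.95 [0.514 0.417 0.255] [-0.2  0.4 -0.2]
handle dir [ 0.00299145 -0.91227538 -0.40956645] 0.37006116449241194 [0.51657092 0.33710603 0.11184397]
```

View pics/scene6.png

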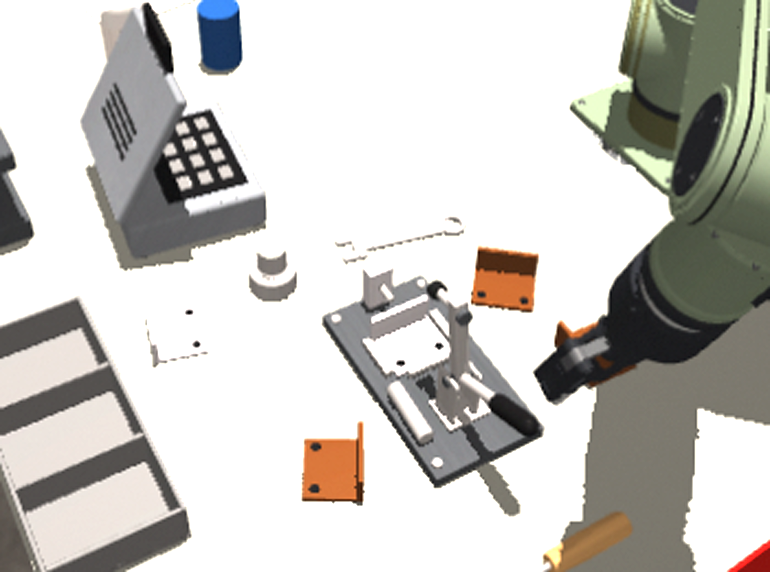

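The screen stands raised at (130,120), the clamp is back at its stop with the handle at (515,410), and the bracket is still in its nest at (410,345). Nothing else has moved, so I'm handing in.

```bash
python3 -c "from rig import robot; print(robot.job_done())"
```

```text
the job is handed in; nothing more can be done
None
```

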